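Hook the return spring back on its anchor post

TASK

Take the spring puller from its stand, put its pin down into the eye of the loose return spring in the opened instrument, draw the spring out until the puller gently touches the sprung stop plate, swing the spring's hook in round the anchor post and ease it back until the post alone holds the spring. Handle the spring only with the puller, never force the spring end or push the stop plate back more than a light touch, then stand the puller back in its hole and leave everything else on the bench where it is.

Things in the scene. Friction and masses are not known exactly. Their poses are not given: they have to be found in the camera images.
- puller_grip (a point): Centre of the spring puller's square wooden handle (24 x 24 mm, 50 mm tall, 25 mm above and below this point). The puller stands upright, pin down: z up along the tool, x and y square to the handle's faces. Below the handle: guard disc 34 mm across, 4 mm thick; shank 9 mm across, 40 mm long; collar 16 mm across, 3 mm thick; bevelled pin 6 mm across, 12 mm long.
- puller_tip (a point): Lowest point of the puller's pin, on the tool's axis, 84 mm below puller_grip; same axes. The underside of the collar is 12 mm above it, the underside of the guard disc 55 mm above it. In the stand it hangs 20 mm above the bench.
- stand_hole (a point): Centre of the 24 mm hole in the top face of the black stand, 75 mm above the bench; z up. The top is 90 x 100 mm, 8 mm thick, open underneath. The puller hangs here by its guard disc, shank through the hole, and goes back here. Along the stand's +y edge, 38 mm from the hole, is a row of steel bits 8 mm high.
- stand: The black stand, fixed; origin under stand_hole at bench level, z up.
- spring_pivot (a point): Upright pin in the instrument about which the fixed end of the spring turns, 45 mm above the bench, at the spring's height. The axes are the instrument's: +y is the direction in which the spring is drawn, from the pivot towards the anchor post; the hook starts on the post's -x side and comes in by travelling in +x; z up.
- slot_mid (a point): Middle of the adjusting slot in the deck, 45 mm above the bench, 108 mm along +y from spring_pivot; same axes. The anchor post stands on this line (x = 0 here) but its bracket is clamped anywhere from 11 mm nearer the pivot to 11 mm farther, to be seen or felt. Post 8 mm thick, with a 12 mm head from 54 to 57 mm above the bench: the hook cannot drop over it, it comes in from the side.
- chassis: The opened white instrument, fixed, 220 x 250 mm, walls 42 mm high, deck 20 mm above the bench; origin at bench level under its middle; same axes as spring_pivot. Nothing in it is higher than 50 mm except post (57 mm) and stop plate with its carrier (78 mm), both on one sliding bracket.
- pull_eye (a point): Centre of the eye at the spring's free end: hole 9.7 mm across, wire 3 mm, axis upright, 45 mm above the bench, 112 mm from the pivot when relaxed. Its +x points along the spring away from the pivot. It gives about 0.6 N per mm when pressed from above.
- hook: Flat steel hook with the eye; origin 42 mm from the eye's centre towards the pivot, axes as pull_eye. Its throat opens to its -y side. Hooked, the eye's centre is 22 mm beyond the post's centre. A lip keeps the post in: the eye must be 27 mm or more beyond the post's centre (in the instrument's +y) while crossing. Then 2 mm side play. Bears at most 15 N from the puller; no gripper contact.
- spring (a joint): Turn of the spring about the pivot, rad, 0 = pointing straight along the instrument's +y at the post, positive = swung to the post's -x side, where it starts (0.29 to 0.45).
- hook_slide (a joint): Stretch of the spring, m, 0 = relaxed. The pull is 2 N at once and 0.2 N more per mm (about 9 N at 35 mm; mechanical end at 45 mm). Hooked on the post it stays between 7 and 29 mm, depending on where the post is clamped.
- stop (a joint): Travel of the sprung stop, m, 0 = untouched, grows as it is pushed back in +y (1.2 N per mm, end at 6 mm; over 3.5 mm is too much). Upright dark plate square to +y, 56 to 78 mm above the bench, from 12 mm on the +x side to 56 mm on the -x side of the slot's line, on the post's bracket. The puller's shank touches it when the pin's axis is 32 mm beyond the post's centre.
- puller: The spring puller as a whole, about 110 g; origin at its lowest point (as puller_tip).
- meter_center (a point): Bystander: yellow hand meter lying flat, 135 x 70 x 40 mm, its centre.
- spool_center (a point): Bystander: grey spool, 56 mm across, 40 mm tall, its centre.
- bottle_center (a point): Bystander: white bottle, 40 mm across, 95 mm tall, its centre.
- driver: Bystander: screwdriver lying on the bench, 170 mm long, middle of its length, at bench level.
- pliers: Bystander: small pliers lying flat, 130 mm long, near their joint, at bench level.
- terminals: Bystander: cream terminal strip 18 x 80 x 22 mm, centre of its underside.
- relay: Bystander: grey relay block 30 x 28 x 24 mm between stand and instrument, centre of its underside.
- screwjar: Bystander: small jar 52 mm across, 55 mm tall, centre of its underside.
There are look-alikes about, which are no part of the job. What is shaped like the puller but pink is not meant. What is shaped like the stand but blue is not meant.

How it is judged:
By the outcome, as a careful person would: the job done as asked, in the order asked, and still so for the second after the job is handed in, with the robot touching nothing.
It also fails if it takes over 61 s, if anything falls off the work surface, if the arm or the gripper's body presses on something with over 40 N, if the wrist force passes 120 N, or if a joint passes its speed limit or range.

ROBOT

A 7-joint arm with a two-finger parallel gripper is mounted at the origin on the work surface. World frame = base frame: x ahead of the robot, y to its left, z up, the work surface at z = 0. Lengths are in mm, angles in rad, forces in N, time in s.
With the tool pointing down it reaches from about 400 to 875 mm from the base axis. Payload 4.4 kg.
Tool frame: the origin (TCP) lies at the very end of the fingers, on their centre line; the grasp point (between the pads) lies 19 mm behind it; y points along the fingers, x is the direction in which the jaws open and shut, and the axes are right-handed (so a half turn about y gives the same grasp; the last joint's range is limited). The gripper opens to 85 mm and grips with 20 to 120 N. Pads are 22 mm wide; open, the fingers measure 114 mm over their backs; the gripper's body (76 mm by 85 mm) begins 54 mm behind the grasp point. The pads swing forward as they close: fully open they stand 13 mm farther back than shut.
Start: joints at [-1.174, 0.628, 0.038, 1.517, -0.027, 0.996, -0.02], TCP at [290.176, 581.649, 231.313] pointing down, gripper open.
Joint ranges: [-3.06, 3.06], [-0.37, 2.12], [-1.25, 1.32], [0.18, 2.47], [-1.1, 4.24], [0.23, 1.98], [-2.94, 2.94]. Speed limits (rad/s): [2.57, 2.57, 3.14, 3.14, 3.14, 3.14, 3.14].

INTERFACE

Orientations are given as [roll, pitch, yaw] about the fixed x, y, z axes, in that order (R = Rz(yaw) Ry(pitch) Rx(roll)).
In Python, from cell import readout, eyes, finish_job gives the robot as it stands. The module is installed in compiled form; this text tells all that it offers.
- The arm moves only by the tool apply_moves, never from a script. Its argument "commands" is a list that holds one entry, the list of rows, each a list of 6 numbers: the shift along the tool's x, y, z in units of 0.04 m (1.0 is 0.04 m), then the turn, a rotation vector about the tool's x, y, z in units of 5 degrees (1.0 is 5 degrees). A call has 1 to 8 rows; each row shifts and turns the pose as measured when the row begins, along the tool's axes as they then stand; what a row does not reach is not made up. A row lasts 1/12 s, in which the tool goes at most 41.7 mm and 7.16 degrees, less where a joint would pass 70% of its speed; a pose out of reach is approached as far as the arm can. A call with a number of a shift or a turn outside -1 to 1 is refused whole. A call with a gripper value outside its range is refused whole. "claw" is the finger opening in mm, from 0 to 85.4, set as the call begins (left out, the last holds). The fingers move at their own pace and stop on an object; the grip force is fixed at half the most. Time passes only in rows, so rows that do not move let the fingers close. It gives the time, the measured TCP pose, the force and the opening at its end, in the units of the state.
- readout.read_state(): the state, without advancing time (a new reading comes with each control period).
- eyes.get_image(name): name is "scene" or "top" or "wrist"; returns a dict with "image" (480x640x3 uint8, red, green, blue), "mtx" (3x3 intrinsics, pixels), "rvec" (rotation vector, rad) and "tvec" (3), from world to camera coordinates, as OpenCV has them. Camera axes: x right, y down, z forward; pixel columns grow to the right and rows downward; lengths in mm; the calibration is good to about 2 mm. A picture is of the moment at which its call begins. There is no depth.
- finish_job(): hands the job in, once; it reports no verdict.
The state is a dict: "clock": time; "qpos": joint angles; "qd": joint speeds; "tau": joint torques, N m; "eef_pos": TCP position; "tool_rot": TCP orientation; "force": force on the tool from outside, world axes, zero at the start; "torque": the same for the moment, N m; "width": finger opening in mm.
Only numpy, scipy, OpenCV 4.12 (cv2) and the standard library are available. Lean on these libraries where they do the work, as an engineer would, in place of code of your own. Each camera call takes 0.05 s, during which the arm holds its last target. There are 200 camera calls.

## Working session

There is one attempt and no reset: what is moved stays moved. The work goes in short steps, Python scripts to look and compute and a tool call to move; the robot and the scene stay as the last step left them, time stands still between calls to the robot, and variables do not carry over. Pictures are saved under pics/ and viewed, about 8 in all and at most 12, crops included, and the job is handed in when it is done.

Besides the shell and the picture viewer there is one more tool, called as name(argument=value, ...), one argument or row to a line, values as JSON. apply_moves: Moves the arm, as the interface text tells. Shifts and turns lie within -1 to 1; 1 stands for 0.04 m of shift or 5 degrees of turn. Its arguments: {"type":"object","properties":{"commands":{"type":"array"},"claw":{"type":"number"}},"required":["commands"]}

```bash
mkdir -p pics
cat > h.py <<'E'
import numpy as np, cv2
from scipy.spatial.transform import Rotation as R
from cell import readout, eyes, finish_job
def grab(n,save=None):
    d=eyes.get_image(n)
    if save: cv2.imwrite('pics/'+save,d['image'][:,:,::-1])
    return d
def cam(d):
    M=cv2.Rodrigues(np.array(d['rvec'],float))[0]; t=np.array(d['tvec'],float).ravel()
    return M,t,np.array(d['mtx'],float)
def ray(d,uv,z):
    M,t,K=cam(d); c=-M.T@t; v=M.T@np.linalg.solve(K,[uv[0],uv[1],1.]); return c+v*(z-c[2])/v[2]
def proj(d,p):
    return cv2.projectPoints(np.array(p,float).reshape(-1,3),np.array(d['rvec'],float),np.array(d['tvec'],float),np.array(d['mtx'],float),None)[0].reshape(-1,2)
def st():
    s=readout.read_state(); return s
E
python3 - <<'E'
from h import *
s=st(); print({k:np.round(v,3) for k,v in s.items()})
t=grab('top','top1.png'); c=grab('scene','scene1.png')
for d in (t,c):
    M,tt,K=cam(d); print((-M.T@tt).round(), K.round(1).tolist(), M.round(2).tolist())
E
```

```text
{'clock': np.float64(0.0), 'qpos': array([-1.174,  0.629,  0.038,  1.518, -0.027,  0.996, -0.02 ]), 'qd': array([ 0.001, -0.   , -0.001,  0.001,  0.001,  0.001, -0.   ]), 'tau': array([ 1.0000e-03, -5.6339e+01,  1.2270e+00, -1.9345e+01,  1.1000e-02,
        1.1000e-02, -0.0000e+00]), 'eef_pos': array([289.859, 581.079, 230.399]), 'tool_rot': array([-1.571,  0.002,  1.108]), 'force': array([ 0.838, -0.543, -0.223]), 'torque': array([ 0.022, -0.015,  0.074]), 'width': np.float64(84.817)}
[ 444.   74. 1096.] [[502.2, 0.0, 316.5], [0.0, 502.2, 239.3], [0.0, 0.0, 1.0]] [[-0.0, -1.0, 0.03], [-0.99, -0.0, -0.13], [0.13, -0.03, -0.99]]
[1176.  115.  888.] [[474.2, 0.0, 329.2], [0.0, 474.2, 239.8], [0.0, 0.0, 1.0]] [[-0.07, 1.0, -0.01], [0.79, 0.04, -0.61], [-0.61, -0.05, -0.79]]
```

View pics/top1.png

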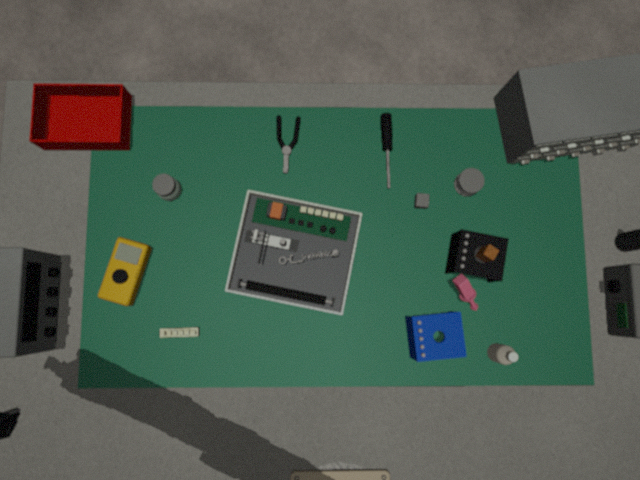

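View pics/scene1.png

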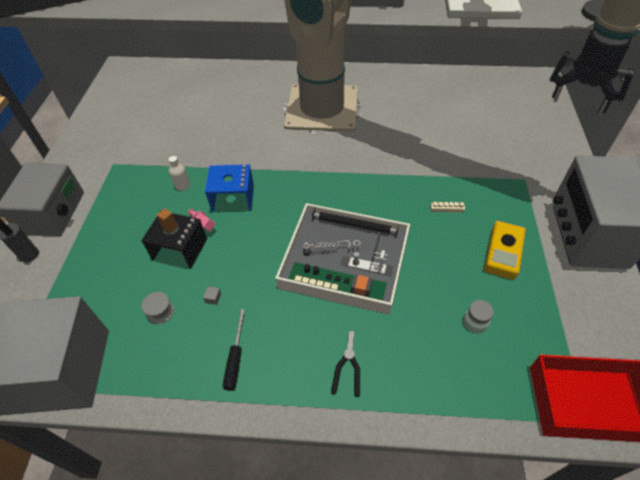

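Top view: instrument corners about (248,191), (361,212), (343,313), (226,291), spring from the pivot (335,253) to the eye (283,260), black stand about (477,257) with the orange handle at (489,253). The scene view agrees. Next I measure these and look at an enlarged crop.

Run:
```python
from h import *
t=grab('top'); c=grab('scene')
a=cv2.resize(t['image'][180:320,220:370],None,fx=4,fy=4,interpolation=cv2.INTER_CUBIC)
b=cv2.resize(t['image'][220:290,435:520],None,fx=4,fy=4,interpolation=cv2.INTER_CUBIC)
cv2.imwrite('pics/crop1.png',cv2.convertScaleAbs(a,alpha=1.5)[:,:,::-1])
for d,roi,name in((t,(435,220,85,70),'top'),(c,(135,195,80,80),'scene')):
    x,y,w,h=roi; im=d['image'][y:y+h,x:x+w]; hsv=cv2.cvtColor(im,cv2.COLOR_RGB2HSV)
    m=cv2.inRange(hsv,(5,120,60),(22,255,255)); n,l,s,ce=cv2.connectedComponentsWithStats(m)
    for i in range(1,n):
        if s[i,4]>20: print(name,'handle',s[i],ce[i]+[x,y])
    k=cv2.inRange(hsv,(0,0,0),(179,255,45)); cs,_=cv2.findContours(k,cv2.RETR_EXTERNAL,2)
    q=max(cs,key=cv2.contourArea); r=cv2.minAreaRect(q); print('stand',r[0][0]+x,r[0][1]+y,r[1:],(cv2.approxPolyDP(q,4,True)[:,0]+[x,y]).tolist())
# chassis rim
hsv=cv2.cvtColor(t['image'],cv2.COLOR_RGB2HSV)
g=cv2.inRange(hsv,(65,120,40),(90,255,255)); g=cv2.bitwise_not(g)[150:340,205:380]
n,l,s,ce=cv2.connectedComponentsWithStats(g); i=1+np.argmax(s[1:,4])
q=cv2.findContours((l==i).astype('uint8'),0,2)[0][0]; r=cv2.minAreaRect(q); bx=cv2.boxPoints(r)+[205,150]
print(s[i],bx.tolist()); P=np.array([ray(t,p,42) for p in bx]); print(P.round(1),P.mean(0))
for i in range(4): v=P[(i+1)%4]-P[i]; print(np.linalg.norm(v),np.degrees(np.arctan2(v[1],v[0])))
print('pivot',ray(t,(335,253),45),'eye',ray(t,(283,260),45))
```

```text
top handle [ 48  24  17  17 173] [490.72254335 251.94797688]
stand 476.38461685180664 255.57692337036133 ((57.462032318115234, 45.30282974243164), 11.309932708740234) [[452, 234], [446, 272], [501, 279], [507, 239], [464, 230]]
scene handle [ 22  14  20  23 281] [166.69395018 220.14234875]
stand 174.11444854736328 238.9706916809082 ((60.811012268066406, 48.500877380371094), 12.200469017028809) [[157, 218], [143, 239], [151, 258], [164, 246], [180, 250], [190, 267], [205, 240], [199, 220], [178, 246], [175, 242], [188, 218], [173, 215], [180, 226], [170, 236], [162, 232]]
[    0    36   175   154 19358] [[205.0, 338.9999694824219], [205.0, 186.0], [378.9999694824219, 186.0], [378.9999694824219, 338.9999694824219]]
[[370.2 275.7  42. ]
 [691.1 284.4  42. ]
 [693.1 -88.1  42. ]
 [369.3 -82.8  42. ]] [530.91613387  97.31542682  42.        ]
321.0376132596699 1.5444393282213629
372.5122289017173 -89.69692828803535
323.8692564501645 179.05378345912774
358.5072091679272 89.85078217733269
pivot [547.74307289   7.7052271   45.        ] eye [532.81200629 116.92382171  45.        ]
```

View pics/crop1.png

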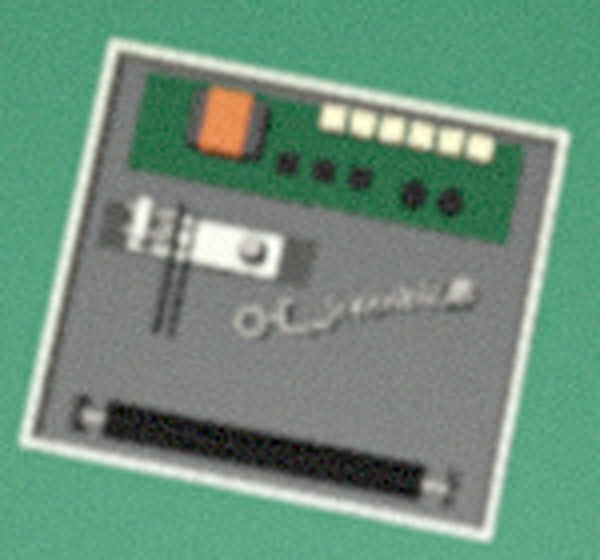

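The crop shows the pivot at (460,291), the eye at (251,321), the post head at (252,250), the stop plate as dark lines from (165,205) to (180,335), and the rim corners at (112,42), (568,132), (492,538) and (24,440).

```bash
cat >> h.py <<'E'
def plan(p,yaw=None):
    "shift to world p (and yaw, deg) in tool units of 40 mm / 5 deg"
    s=st(); T=R.from_euler('xyz',s['tool_rot']); d=T.inv().apply(np.array(p,float)-s['eef_pos'])
    tgt=R.from_euler('xyz',[-np.pi/2,0,np.radians(yaw) if yaw is not None else s['tool_rot'][2]])
    r=np.degrees((T.inv()*tgt).as_rotvec())
    print('t',round(float(s['clock']),2),'pos',np.round(s['eef_pos'],1),'rot',np.degrees(s['tool_rot']).round(1),'F',np.round(s['force'],1),'w',round(float(s['width']),1))
    print(' shift units',np.round(d/40,2),'|mm|',np.linalg.norm(d).round(1),' turn units',np.round(r/5,2))
E
python3 - <<'E'
from h import *
t=grab('top'); c=grab('scene')
f=lambda x,y,z: ray(t,(220+x/4-.4,180+y/4-.4),z)
P=np.array([f(*p,42) for p in ((112,42),(568,132),(492,538),(24,440))]); print(P.round(1).tolist(),P.mean(0))
for i in range(4): v=P[(i+1)%4]-P[i]; print(np.linalg.norm(v).round(1),np.degrees(np.arctan2(v[1],v[0])).round(1))
print('pivot',f(460,291,45),'eye',f(251,321,45),'post',f(252,250,57),'plate', f(180,205,78),f(158,333,78))
# handle: triangulate centroid
def tri(a,b):
    A=cam(t);B=cam(c); X=cv2.triangulatePoints(A[2]@np.c_[A[0],A[1]],B[2]@np.c_[B[0],B[1]],np.array(a,float),np.array(b,float)); return (X[:3]/X[3]).ravel()
print('handle',tri((490.7,252),(166.7,220.1)), ray(t,(490.7,252),120), ray(c,(166.7,220.1),110))
plan((540,-230,260),0)
E
```

```text
[[682.7, 193.7, 42.0], [634.8, -49.8, 42.0], [420.4, -7.6, 42.0], [471.1, 235.8, 42.0]] [552.25465341  93.01030271  42.        ]
248.2 -101.1
218.6 168.9
248.7 78.2
215.7 -11.3
pivot [549.11651518   8.54111655  45.        ] eye [533.1253869  118.28679094  45.        ] post [569.15187388 117.54766641  57.        ] plate [589.68132653 153.57193298  78.        ] [524.14968109 163.89449208  78.        ]
handle [ 543.4560791  -296.01184767  105.94823425] [ 542.82625362 -294.94615142  120.        ] [ 547.42138631 -288.88806466  110.        ]
t 0.3 pos [290.1 581.5 231. ] rot [-90.    0.   63.5] F [-0.5  0.1  0.5] w 85.7
 shift units [-15.36  -0.72 -14.65] |mm| 849.6  turn units [ 0.00e+00  1.27e+01 -1.00e-02]
```

apply_moves(
  commands=[
    [[-0.06,0,-0.95,0,0.69,0],[-0.06,0,-0.95,0,0.69,0],[-0.06,0,-0.95,0,0.69,0],[-0.06,0,-0.95,0,0.69,0],[-0.06,0,-0.95,0,0.69,0],[-0.06,0,-0.95,0,0.69,0],[-0.06,0,-0.95,0,0.69,0],[-0.06,0,-0.95,0,0.69,0]],
  ],
)

```text
clock: 0.97
eef_pos: [511.0, 384.1, 227.4]
tool_rot: [-1.56, 0.001, 0.629]
force: [-0.5, 0.4, 0.2]
width: 85.4
```

apply_moves(
  commands=[
    [[-0.06,0,-0.95,0,0.69,0],[-0.06,0,-0.95,0,0.69,0],[-0.06,0,-0.95,0,0.69,0],[-0.06,0,-0.95,0,0.69,0],[-0.06,0,-0.95,0,0.69,0],[-0.06,0,-0.95,0,0.69,0],[-0.06,0,-0.95,0,0.69,0],[-0.06,0,-0.95,0,0.69,0]],
  ],
)

```text
clock: 1.63
eef_pos: [620.7, 87.5, 223.9]
tool_rot: [-1.561, 0.001, 0.124]
force: [1.1, 0.1, 0.4]
width: 85.1
```

```bash
python3 -c "
from h import *
plan((543,-295,230),-28)"
```

```text
t 1.63 pos [620.7  87.5 223.9] rot [-89.4   0.1   7.1] F [1.1 0.1 0.4] w 85.1
 shift units [-3.11 -0.24 -9.25] |mm| 390.3  turn units [-0.11  7.02 -0.05]
```

apply_moves(
  commands=[
    [[-0.05,-0.03,-0.97,0,0.7,0],[-0.05,-0.03,-0.97,0,0.7,0],[-0.05,-0.03,-0.97,0,0.7,0],[-0.05,-0.03,-0.97,0,0.7,0],[-0.05,-0.03,-0.97,0,0.7,0],[-0.05,-0.03,-0.97,0,0.7,0],[-0.05,-0.03,-0.97,0,0.7,0],[-0.05,-0.03,-0.97,0,0.7,0]],
  ],
)

```text
clock: 2.3
eef_pos: [575.0, -231.3, 230.3]
tool_rot: [-1.562, 0.002, -0.387]
force: [1.0, -0.0, 0.3]
width: 85.2
```

Run:
```python
from h import *
plan((543,-295,230),-28)
d=grab('wrist','w1.png'); M,t,K=cam(d); print((-M.T@t).round(),M.round(2).tolist(),K[0,0]); print(proj(d,[[543,-295,129],[543,-295,75]]))
```

```text
t 2.3 pos [ 575.  -231.3  230.3] rot [-89.5   0.1 -22.2] F [ 1.  -0.   0.3] w 85.2
 shift units [-0.14 -0.01 -1.78] |mm| 71.3  turn units [-0.1   1.16 -0.03]
[ 600. -169.  373.] [[0.93, -0.38, -0.0], [-0.36, -0.89, 0.26], [-0.1, -0.24, -0.97]] 407.92841757659613
[[314.05361158 351.00271321]
 [315.38061612 316.40592559]]
```

View pics/w1.png

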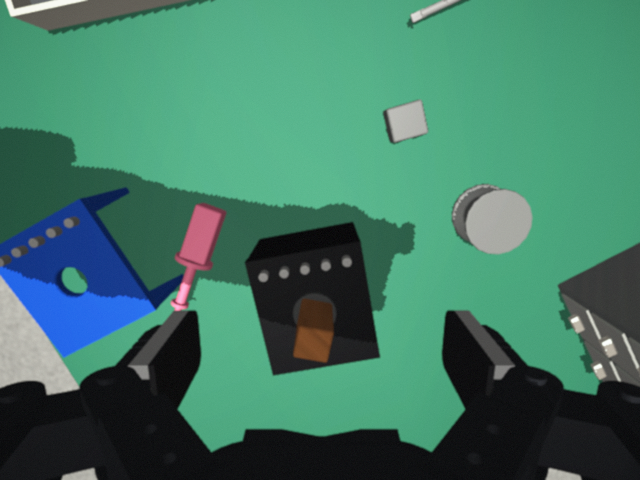

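The wrist view shows the black stand (246-380, 225-375), with the handle top around (294-332, 325-362) leaning down-image. The bits row is at y≈267; the pink puller and blue stand are to the left.

```bash
cat > hd.py <<'E'
from h import *
def handle(d,z):
    hsv=cv2.cvtColor(d['image'],cv2.COLOR_RGB2HSV); m=cv2.inRange(hsv,(5,120,40),(22,255,255))
    n,l,s,ce=cv2.connectedComponentsWithStats(m); i=1+np.argmax(s[1:,4]); v=hsv[:,:,2][l==i]
    th=cv2.threshold(v.reshape(-1,1),0,255,cv2.THRESH_OTSU)[0]; b=((l==i)&(hsv[:,:,2]>th)).astype('uint8')
    b=cv2.morphologyEx(b,cv2.MORPH_OPEN,np.ones((3,3))); q=max(cv2.findContours(b,0,2)[0],key=cv2.contourArea)
    P=np.array([ray(d,p,z)[:2] for p in q[:,0]],np.float32); r=cv2.minAreaRect(P)
    print('th',th,'px',cv2.boundingRect(q),'rect',np.round(r[0],1),np.round(r[1],1),round(r[2],1))
    return r
E
python3 - <<'E'
from hd import *
d=grab('wrist'); handle(d,129)
# stand top plate corners, z=75
for p in ((246,262),(360,240),(380,357),(273,375),(313,312)): print(ray(d,p,75).round(1))
E
```

```text
th 91.0 px (296, 307, 38, 35) rect [ 544.1 -289.9] [22.5 22.7] 57.3
[ 504.9 -245.6   75. ]
[ 591.8 -263.6   75. ]
[ 570.3 -362.4   75. ]
[ 482.3 -343.3   75. ]
[ 535.6 -304.    75. ]
```

Run:
```python
from hd import *
d=grab('wrist','w2.png'); r=handle(d,129)
hsv=cv2.cvtColor(d['image'],cv2.COLOR_RGB2HSV)
# bits: bright low-saturation specks inside stand
k=cv2.inRange(hsv,(0,0,80),(179,70,255))[190:320,240:390]
n,l,s,ce=cv2.connectedComponentsWithStats(k)
B=np.array([ray(d,ce[i]+[240,190],83)[:2] for i in range(1,n) if 20<s[i,4]<250]); print(B.round(1), B.mean(0))
plan((544,-290,150),-32.5)
```

```text
th 91.0 px (296, 313, 38, 35) rect [ 544.1 -289.9] [22.7 22.7] 56.9
[[ 582.9 -259.4]
 [ 567.2 -256.3]
 [ 551.5 -253.2]
 [ 535.9 -250. ]
 [ 520.2 -246.8]] [ 551.54947972 -253.13939009]
t 2.45 pos [ 573.  -234.6  230.7] rot [-89.6   0.1 -22.5] F [-0.1  0.7 -0.1] w 85.5
 shift units [-0.14  2.01 -1.57] |mm| 102.1  turn units [-0.07  2.01 -0.03]
```

apply_moves(
  commands=[
    [[0,0.5,0,-0.07,1,0],[0,0.5,0,0,1,0],[0.07,0.4,-0.78,0,0,0],[0.07,0.4,-0.78,0,0,0],[0,0,0,0,0,0]],
  ],
)

```text
clock: 2.87
eef_pos: [549.8, -283.0, 156.3]
tool_rot: [-1.563, -0.001, -0.561]
force: [-0.9, -0.8, 0.3]
width: 85.1
```

```bash
python3 -c "
from h import *
plan((544,-290,88),-32.5)"
```

```text
t 2.87 pos [ 549.8 -283.   156.3] rot [-89.5  -0.1 -32.2] F [-0.9 -0.8  0.3] w 85.1
 shift units [-0.03  1.71 -0.24] |mm| 68.9  turn units [-0.09  0.07  0.01]
```

apply_moves(
  commands=[
    [[-0.03,0.2,-0.24,-0.09,0.07,0],[0,0.3,0,0,0,0],[0,0.4,0,0,0,0],[0,0.4,0,0,0,0],[0,0.2,0,0,0,0],[0,0,0,0,0,0]],
  ],
)

```text
clock: 3.37
eef_pos: [546.8, -284.1, 90.6]
tool_rot: [-1.566, 0.0, -0.56]
force: [-0.6, 0.6, 0.5]
width: 85.4
```

```bash
python3 -c "
from h import *
plan((544,-290,88),-32.5)"
```

```text
t 3.37 pos [ 546.8 -284.1   90.6] rot [-89.7   0.  -32.1] F [-0.6  0.6  0.5] w 85.4
 shift units [ 0.02  0.06 -0.16] |mm| 7.0  turn units [-0.05  0.08 -0.  ]
```

apply_moves(
  commands=[
    [[0.02,0.05,-0.2,-0.05,0.08,0],[0,0,0,0,0,0],[0,0,-0.05,0,0,0]],
  ],
)

```text
clock: 3.62
eef_pos: [543.5, -291.3, 88.4]
tool_rot: [-1.57, 0.0, -0.564]
force: [-0.1, 1.1, -0.1]
width: 85.3
```

apply_moves(
  commands=[
    [[0,0,0,0,0,0],[0,0,0,0,0,0],[0,0,0,0,0,0],[0,0,0,0,0,0],[0,0,0,0,0,0],[0,0,0,0,0,0],[0,0,0,0,0,0],[0,0,0,0,0,0]],
  ],
  claw=10,
)

```text
clock: 4.28
eef_pos: [544.6, -293.0, 91.4]
tool_rot: [-1.569, -0.005, -0.565]
force: [-0.1, -0.5, -1.0]
width: 23.3
```

```bash
python3 -c "
from h import *
plan((544,-290,185),-32.5)"
```

```text
t 4.28 pos [ 544.6 -293.    91.4] rot [-89.9  -0.3 -32.4] F [-0.1 -0.5 -1. ] w 23.3
 shift units [-0.04 -2.34  0.06] |mm| 93.6  turn units [-0.02  0.03  0.05]
```

apply_moves(
  commands=[
    [[0,-0.3,0,0,0,0],[0,-0.4,0,0,0,0],[0,-0.4,0,0,0,0],[0,-0.4,0,0,0,0],[0,-0.4,0,0,0,0],[0,-0.3,0,0,0,0],[0,0,0,0,0,0]],
  ],
)

```text
clock: 4.87
eef_pos: [542.7, -292.1, 185.3]
tool_rot: [-1.57, -0.001, -0.565]
force: [0.9, 0.4, -0.6]
width: 23.5
```

```bash
python3 -c "
from h import *
plan((536,60,175),78.5)"
```

```text
t 4.87 pos [ 542.7 -292.1  185.3] rot [-90.   -0.  -32.4] F [ 0.9  0.4 -0.6] w 23.5
 shift units [-4.86  0.26  7.34] |mm| 352.3  turn units [ 0.000e+00 -2.218e+01  1.000e-02]
```

apply_moves(
  commands=[
    [[-0.23,0,0.4,0,-1,0],[-0.2,0,0.42,0,-1,0],[-0.16,0,0.44,0,-1,0],[-0.12,0,0.45,0,-1,0],[-0.08,0,0.46,0,-1,0],[-0.04,0,0.46,0,-1,0],[0,0,0.47,0,-1,0],[0.04,0,0.46,0,-1,0]],
  ],
)

```text
clock: 5.53
eef_pos: [544.8, -144.1, 185.3]
tool_rot: [-1.577, 0.001, 0.154]
force: [-0.9, -0.7, -1.0]
width: 23.6
```

apply_moves(
  commands=[
    [[0.08,0,0.46,0,-1,0],[0.12,0,0.45,0,-1,0],[0.16,0,0.44,0,-1,0],[0.2,0,0.42,0,-1,0],[0.23,0,0.4,0,-1,0],[0.27,0,0.38,0,-1,0],[0.3,0,0.36,0,-1,0],[0.33,0,0.33,0,-1,0]],
  ],
)

```text
clock: 6.2
eef_pos: [541.9, 12.3, 182.5]
tool_rot: [-1.571, 0.008, 0.888]
force: [-0.0, -0.8, -1.6]
width: 23.4
```

```bash
python3 -c "
from h import *
plan((533,118,165),78.5)"
```

```text
t 6.2 pos [541.9  12.3 182.5] rot [-90.    0.5  50.9] F [-0.  -0.8 -1.6] w 23.4
 shift units [1.91 0.42 1.84] |mm| 107.5  turn units [-0.02 -5.53 -0.1 ]
```

apply_moves(
  commands=[
    [[0.33,0.05,0.33,0,-0.92,-0.02],[0.36,0.05,0.29,0,-0.92,-0.02],[0.38,0.05,0.25,0,-0.92,-0.02],[0.4,0.05,0.2,0,-0.92,-0.02],[0.42,0.05,0.16,0,-0.92,0],[0.43,0.05,0.12,0,-0.92,0],[0,0,0,0,0,0],[0,0,0,0,0,0]],
  ],
)

```text
clock: 6.87
eef_pos: [532.4, 130.6, 167.9]
tool_rot: [-1.565, 0.0, 1.402]
force: [0.3, -1.2, -1.0]
width: 23.5
```

Run:
```python
from h import *
d=grab('wrist','w3.png');plan((533,118,140),78.5)
s=st(); T=R.from_euler('xyz',s['tool_rot']); tip=s['eef_pos']+T.apply([0,71.4,0]); print('tip',tip.round(1),'proj tip',proj(d,tip),'eye',proj(d,(533,118,45)),'post',proj(d,(569,117.5,57)))
```

```text
t 6.92 pos [532.3 131.  167.9] rot [-89.7  -0.   80.3] F [-0.7  0.3 -0.5] w 23.4
 shift units [-0.32  0.7  -0.08] |mm| 30.8  turn units [-0.07  0.37  0.  ]
tip [531.9 131.1  96.5] proj tip [[321.29389471 261.67281936]] eye [[302.36825109 243.39662505]] post [[310.56575214 299.51227733]]
```

View pics/w3.png

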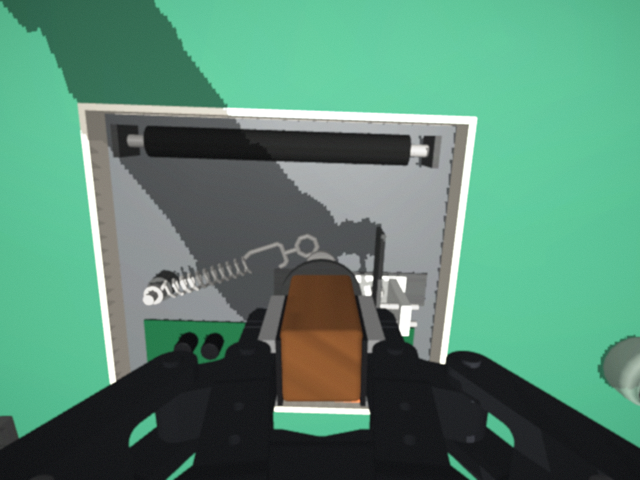

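Wrist view: eye at about (305,245), pivot (153,295), stop plate edge (380,226), puller held upright with its guard around (320,268). I zoom in to see the collar and pin.

Run:
```python
from h import *
d=grab('wrist')
c=cv2.resize(d['image'][210:300,270:410],None,fx=5.7,fy=5.7,interpolation=cv2.INTER_CUBIC); cv2.imwrite('pics/c4.png',cv2.convertScaleAbs(c,alpha=1.6)[:,:,::-1])
s=st(); T=R.from_euler('xyz',s['tool_rot']); e=s['eef_pos']
for y in (71.4,59.4,56.4,16.4): print(y,proj(d,e+T.apply([0,y,0])))
print(e,[ray(d,p,45).round(1).tolist() for p in ((305.5,245),(153,295))], ray(d,(380,226),78))
```

```text
71.4 [[319.22413067 262.66015087]]
59.4 [[319.15061975 269.73639912]]
56.4 [[319.13097438 271.62748505]]
16.4 [[318.80556829 302.95146182]]
[532.53476657 130.17619692 168.06293364] [[534.4, 120.3, 45.0], [551.9, 9.2, 45.0]] [521.87497412 167.87740563  78.        ]
```

View pics/c4.png

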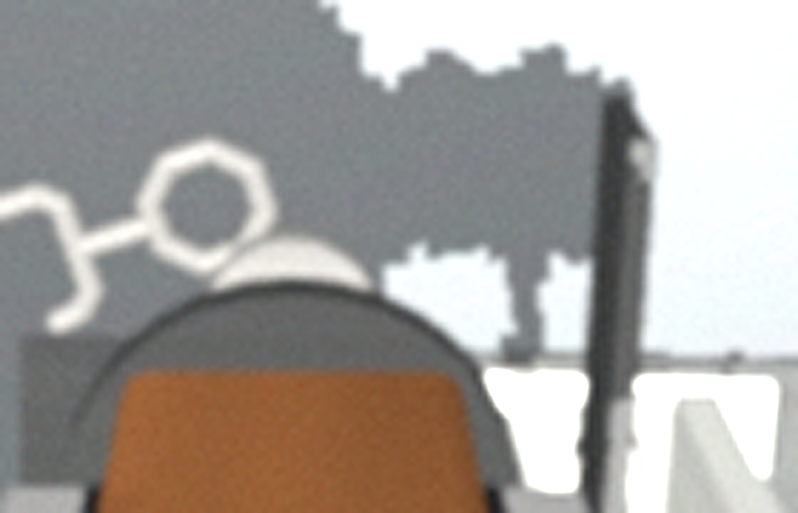

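```bash
python3 -c "
from h import *
plan((536.9,119.2,134),78.5)"
```

```text
t 6.97 pos [532.5 130.2 168.1] rot [-89.7   0.   80.3] F [ 0.5 -0.2 -1.3] w 23.3
 shift units [-0.25  0.85 -0.16] |mm| 36.1  turn units [-0.06  0.35 -0.  ]
```

apply_moves(
  commands=[
    [[-0.13,0.3,-0.08,-0.06,0.35,0],[-0.12,0.3,-0.08,0,0,0],[0,0.25,0,0,0,0],[0,0,0,0,0,0]],
  ],
)

```text
clock: 7.3
eef_pos: [538.3, 114.3, 133.8]
tool_rot: [-1.574, 0.002, 1.36]
force: [0.2, -0.1, -1.1]
width: 23.5
```

Run:
```python
from h import *
d=grab('wrist')
c=cv2.resize(d['image'][200:300,240:380],None,fx=5.7,fy=5.7,interpolation=cv2.INTER_CUBIC); cv2.imwrite('pics/c5.png',cv2.convertScaleAbs(c,alpha=1.6)[:,:,::-1])
plan((536.9,119.2,134),78.5)
s=st(); T=R.from_euler('xyz',s['tool_rot']); e=s['eef_pos']
for y in (71.4,56.4,12.4): print(y,proj(d,e+T.apply([0,y,0])))
print(proj(d,(535.1,120.6,45)))
```

```text
t 7.35 pos [538.8 114.1 134.6] rot [-90.2   0.1  77.9] F [ 0.3 -1.  -1.1] w 23.5
 shift units [0.11 0.01 0.07] |mm| 5.4  turn units [ 0.05 -0.12 -0.02]
71.4 [[320.64730555 263.42429947]]
56.4 [[320.63516043 272.4487452 ]]
12.4 [[320.58737676 307.9544506 ]]
[[330.40876534 245.28267965]]
```

View pics/c5.png

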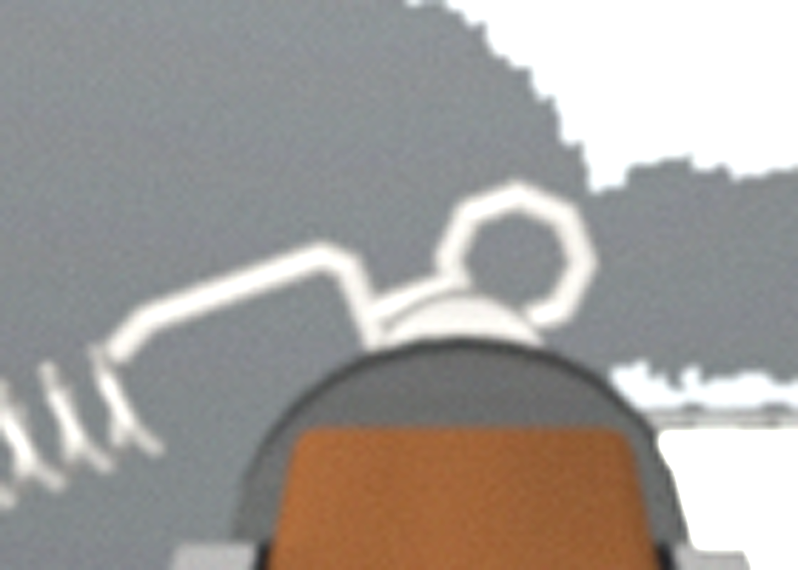

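The eye is at (330.7,244.7), as predicted, and the collar front at (321,251), so the puller axis sits about 1.7 mm toward tool +z. I correct sideways and then go down.

apply_moves(
  commands=[
    [[0.12,0.1,0.07,0.04,-0.1,0],[0,0.1,0,0,0,0],[0,0.02,0,0,0,0]],
  ],
)

```text
clock: 7.6
eef_pos: [537.7, 119.6, 126.3]
tool_rot: [-1.573, 0.001, 1.368]
force: [-0.3, -0.3, -1.6]
width: 23.4
```

```bash
python3 -c "
from h import *
plan((536.7,120,121),78.5)"
```

```text
t 7.6 pos [537.7 119.6 126.3] rot [-90.1   0.1  78.4] F [-0.3 -0.3 -1.6] w 23.4
 shift units [0.   0.13 0.03] |mm| 5.4  turn units [ 0.02 -0.03 -0.01]
```

apply_moves(
  commands=[
    [[0,0.1,0.025,0.02,0,0],[0,0.1,0,0,0,0],[0,0.1,0,0,0,0]],
  ],
)

```text
clock: 7.85
eef_pos: [537.4, 121.0, 114.5]
tool_rot: [-1.573, -0.001, 1.369]
force: [-0.0, 0.2, -1.6]
width: 23.3
```

```bash
python3 -c "
from h import *
plan((536.7,120,108),78.5)"
```

```text
t 7.85 pos [537.4 121.  114.5] rot [-90.1  -0.   78.4] F [-0.   0.2 -1.6] w 23.3
 shift units [-0.03  0.16  0.01] |mm| 6.6  turn units [ 0.03 -0.02  0.01]
```

apply_moves(
  commands=[
    [[-0.02,0.08,0,0.02,0,0],[0,0.08,0,0,0,0],[0,0,0,0,0,0]],
  ],
)

```text
clock: 8.1
eef_pos: [536.6, 120.2, 106.5]
tool_rot: [-1.57, 0.0, 1.369]
force: [-0.1, 0.1, -1.6]
width: 23.1
```

Run:
```python
from h import *
d=grab('wrist')
c=cv2.resize(d['image'][200:300,240:400],None,fx=5,fy=5,interpolation=cv2.INTER_CUBIC); cv2.imwrite('pics/c6.png',cv2.convertScaleAbs(c,alpha=1.6)[:,:,::-1])
plan((536.7,120,108),78.5)
```

```text
t 8.15 pos [536.8 120.1 106.7] rot [-90.    0.   78.4] F [ 0.2  0.4 -0.4] w 23.4
 shift units [-0.   -0.03  0.  ] |mm| 1.3  turn units [-0.01 -0.01 -0.  ]
```

View pics/c6.png

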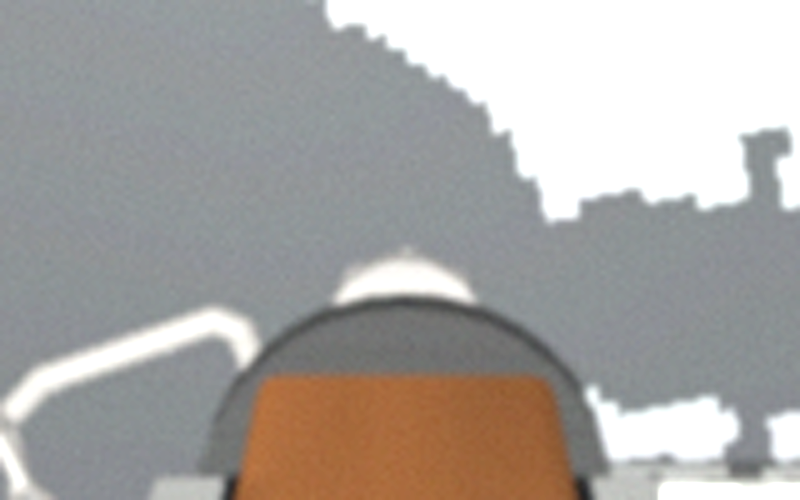

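The collar now covers the eye and there is no vertical force, so the pin is in. Now I draw along +y of the instrument, which is tool +x.

apply_moves(
  commands=[
    [[0.1,0,0,0,0,0],[0.12,0,0,0,0,0],[0.12,0,0,0,0,0],[0.12,0,0,0,0,0],[0.12,0,0,0,0,0],[0,0,0,0,0,0]],
  ],
)

```text
clock: 8.65
eef_pos: [542.2, 138.9, 106.7]
tool_rot: [-1.571, 0.008, 1.366]
force: [0.4, -4.5, -0.5]
width: 23.2
```

```bash
cat > fr.py <<'E'
from h import *
P0=np.array([550.5,9.]); A=np.radians(-11.4); u=np.array([-np.sin(A),np.cos(A)]); v=np.array([np.cos(A),np.sin(A)]); OFF=np.array([0.2,1.7]) # tip offset along tool x,z
def tipinst(n=6):
    F=[];X=[]
    for i in range(n):
        grab('wrist'); s=st(); y=s['tool_rot'][2]; tx=np.array([np.cos(y),np.sin(y)]); tz=np.array([-np.sin(y),np.cos(y)])
        e=s['eef_pos'][:2]+OFF[0]*tx+OFF[1]*tz-P0; X.append([e@v,e@u,s['eef_pos'][2]-71.4]); f=s['force']; F.append([f[:2]@v,f[:2]@u,f[2]])
    X=np.array(X);F=np.array(F); L=np.hypot(X[-1,0],X[-1,1])
    print('t',round(float(s['clock']),2),'pin inst xyz',X[-1].round(1),'drift',(X[-1]-X[0]).round(1),'F inst',F.mean(0).round(2),'+-',F.std(0).round(2),'len',L.round(1),'rot',np.degrees(s['tool_rot']).round(1),'w',round(float(s['width']),1))
E
python3 -c "
from fr import *
tipinst()"
```

```text
t 8.95 pin inst xyz [-35.6 124.9  35.3] drift [-0.2 -0.3 -0. ] F inst [ 1.18 -4.58 -1.25] +- [0.39 0.58 0.68] len 129.9 rot [-90.    0.4  78.2] w 23.4
```

apply_moves(
  commands=[
    [[0.12,0,0,0,0,0],[0.12,0,0,0,0,0],[0.1,0,0,0,0,0],[0,0,0,0,0,0]],
  ],
)

```text
clock: 9.28
eef_pos: [544.0, 147.5, 106.3]
tool_rot: [-1.569, 0.013, 1.361]
force: [0.0, -7.0, -1.1]
width: 23.1
```

```bash
python3 -c "
from fr import *
tipinst()"
```

```text
t 9.58 pin inst xyz [-35.4 133.7  34.9] drift [ 0.1 -0.3  0. ] F inst [ 2.02 -6.24 -1.17] +- [0.27 0.28 0.52] len 138.3 rot [-89.9   0.8  77.9] w 23.4
```

Run:
```python
s=open('fr.py').read()
s=s.replace("e=s['eef_pos'][:2]+OFF[0]*tx+OFF[1]*tz-P0;","e=(s['eef_pos']+R.from_euler('xyz',s['tool_rot']).apply([OFF[0],71.4,OFF[1]]))[:2]-P0;")
s=s.replace("'w',round","'Fspring',round(2+.2*(L-1.85-112),2),'w',round")
open('fr.py','w').write(s)
```

apply_moves(
  commands=[
    [[0.1,0,0,0,0,-0.16],[0.08,0,0,0,0,0],[0,0,0,0,0,0]],
  ],
)

```text
clock: 9.83
eef_pos: [544.6, 149.0, 105.9]
tool_rot: [-1.567, 0.005, 1.357]
force: [0.2, -8.0, -1.8]
width: 23.2
```

```bash
python3 -c "
from fr import *
tipinst()"
```

```text
t 10.13 pin inst xyz [-35.4 135.3  34.4] drift [-0.   0.3  0. ] F inst [ 1.68 -6.7  -1.12] +- [0.47 0.46 0.65] len 139.8 rot [-89.8   0.3  77.7] Fspring 7.19 w 23.6
```

apply_moves(
  commands=[
    [[0.09,-0.03,0,-0.04,-0.15,-0.06],[0.09,0,0,0,0,0]],
  ],
)

```text
clock: 10.3
eef_pos: [545.2, 151.3, 106.7]
tool_rot: [-1.569, 0.006, 1.368]
force: [0.2, -7.0, -1.2]
width: 23.4
```

```bash
python3 -c "
from fr import *
tipinst()"
```

```text
t 10.6 pin inst xyz [-35.2 138.3  35.1] drift [ 0.  -0.5 -0. ] F inst [ 1.61 -7.1  -1.39] +- [0.43 0.36 0.37] len 142.7 rot [-89.9   0.3  78.4] Fspring 7.78 w 23.3
```

apply_moves(
  commands=[
    [[0.07,0,0,0,-0.05,-0.05],[0.07,0,0,0,0,0]],
  ],
)

```text
clock: 10.77
eef_pos: [545.6, 152.4, 106.1]
tool_rot: [-1.567, 0.007, 1.369]
force: [0.1, -7.6, -1.7]
width: 23.1
```

```bash
python3 -c "
from fr import *
tipinst()"
```

```text
t 11.07 pin inst xyz [-35.1 139.5  34.7] drift [ 0.1 -0.2  0. ] F inst [ 1.92 -7.65 -1.31] +- [0.26 0.15 0.37] len 143.9 rot [-89.8   0.4  78.5] Fspring 8.0 w 23.4
```

apply_moves(
  commands=[
    [[0.07,-0.02,0,-0.03,0,-0.06],[0.08,0,0,0,0,0]],
  ],
)

```text
clock: 11.23
eef_pos: [545.9, 153.6, 106.3]
tool_rot: [-1.568, 0.008, 1.367]
force: [-0.5, -7.7, -0.8]
width: 23.5
```

```bash
python3 -c "
from fr import *
tipinst(8)"
```

```text
t 11.63 pin inst xyz [-35.  140.8  34.8] drift [ 0.1 -0.3 -0. ] F inst [ 2.09 -7.46 -1.55] +- [0.19 0.46 0.52] len 145.1 rot [-89.8   0.5  78.3] Fspring 8.25 w 23.2
```

apply_moves(
  commands=[
    [[0.08,-0.01,0,-0.03,-0.03,-0.06],[0.08,0,0,0,0,0]],
  ],
)

```text
clock: 11.8
eef_pos: [546.2, 155.0, 106.1]
tool_rot: [-1.569, 0.009, 1.367]
force: [0.3, -7.5, -0.8]
width: 23.3
```

```bash
python3 -c "
from fr import *
tipinst(8)"
```

```text
t 12.2 pin inst xyz [-34.8 142.1  34.6] drift [ 0.  -0.2  0. ] F inst [ 1.83 -7.76 -1.21] +- [0.51 0.39 0.55] len 146.3 rot [-89.9   0.5  78.3] Fspring 8.49 w 23.1
```

apply_moves(
  commands=[
    [[0.08,-0.02,0,-0.03,-0.04,-0.06],[0.08,0,0,0,0,0]],
  ],
)

```text
clock: 12.37
eef_pos: [546.5, 156.0, 106.2]
tool_rot: [-1.569, 0.011, 1.367]
force: [0.4, -8.8, -0.5]
width: 23.5
```

```bash
python3 -c "
from fr import *
tipinst(8)
d=grab('wrist','w9.png')
c=cv2.resize(d['image'][200:300,250:410],None,fx=5,fy=5,interpolation=cv2.INTER_CUBIC); cv2.imwrite('pics/c9.png',cv2.convertScaleAbs(c,alpha=1.6)[:,:,::-1])
"
```

```text
t 12.77 pin inst xyz [-34.8 143.   34.8] drift [ 0.  -0.2 -0. ] F inst [ 2.03 -8.12 -1.32] +- [0.59 0.7  0.59] len 147.2 rot [-89.9   0.6  78.4] Fspring 8.66 w 23.3
```

View pics/c9.png

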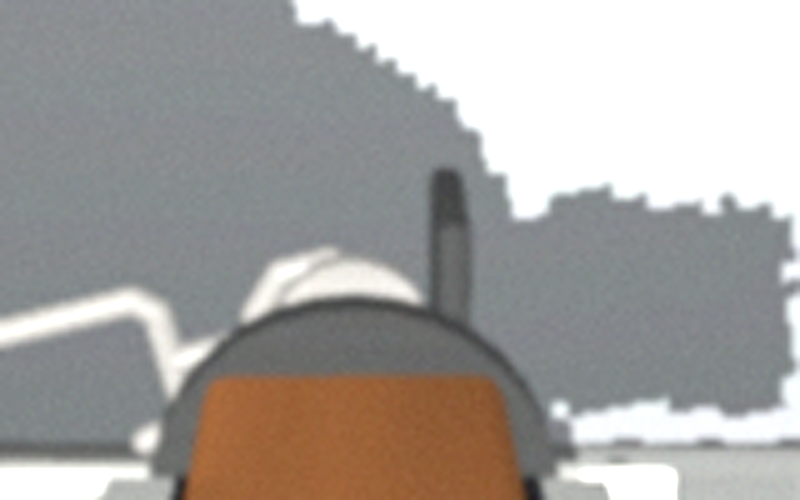

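The picture shows the plate's near edge at crop x=432 and the puller axis at x≈353, so the gap to the shank is about 2 mm. I go on in small steps.

apply_moves(
  commands=[
    [[0.08,-0.01,0,-0.03,-0.04,-0.1],[0.09,0,0,0,0,0]],
  ],
)

```text
clock: 12.98
eef_pos: [546.8, 157.2, 105.9]
tool_rot: [-1.57, 0.01, 1.368]
force: [-0.3, -8.3, -1.2]
width: 23.3
```

```bash
cat >> fr.py <<'E'
def plate():
    d=grab('wrist'); g=cv2.cvtColor(d['image'],cv2.COLOR_RGB2GRAY)[240:256,320:365].astype(float).mean(0)
    print('plate row profile',g.round(0).astype(int).tolist())
E
python3 -c "
from fr import *
tipinst(8);plate()"
```

```text
t 13.38 pin inst xyz [-34.7 144.5  34.5] drift [-0.  -0.3  0. ] F inst [ 1.72 -8.31 -1.06] +- [0.22 0.45 0.65] len 148.6 rot [-89.9   0.6  78.4] Fspring 8.95 w 23.4
plate row profile [102, 102, 101, 100, 99, 98, 96, 94, 93, 90, 88, 85, 75, 58, 52, 58, 60, 60, 58, 58, 66, 79, 85, 86, 86, 86, 85, 86, 86, 86, 86, 86, 90, 104, 116, 117, 110, 97, 88, 88, 91, 94, 94, 91, 87]
```

apply_moves(
  commands=[
    [[0.08,-0.02,0,-0.02,-0.04,-0.08],[0.08,0,0,0,0,0]],
  ],
)

```text
clock: 13.6
eef_pos: [547.0, 158.0, 106.0]
tool_rot: [-1.569, 0.01, 1.369]
force: [0.4, -8.9, -1.0]
width: 23.5
```

```bash
python3 -c "
from fr import *
tipinst(8);plate()"
```

```text
t 14.0 pin inst xyz [-34.7 145.2  34.5] drift [ 0.  -0.1  0. ] F inst [ 1.83 -8.33 -1.31] +- [0.49 0.37 0.3 ] len 149.2 rot [-89.9   0.6  78.4] Fspring 9.08 w 23.4
plate row profile [101, 101, 101, 101, 99, 97, 96, 94, 93, 91, 85, 72, 57, 55, 58, 60, 59, 57, 60, 73, 84, 86, 86, 86, 86, 85, 86, 86, 86, 86, 86, 91, 104, 116, 120, 116, 108, 101, 97, 95, 94, 95, 94, 92, 90]
```

apply_moves(
  commands=[
    [[0.09,-0.01,0,-0.02,-0.04,-0.08],[0.09,0,0,0,0,0]],
  ],
)

```text
clock: 14.22
eef_pos: [547.3, 159.1, 105.7]
tool_rot: [-1.569, 0.012, 1.369]
force: [0.4, -8.4, -0.4]
width: 23.3
```

```bash
python3 -c "
from fr import *
tipinst(8);plate()"
```

```text
t 14.62 pin inst xyz [-34.7 146.1  34.2] drift [ 0.  -0.2  0. ] F inst [ 2.18 -8.9  -0.64] +- [0.39 0.47 0.6 ] len 150.1 rot [-89.9   0.7  78.5] Fspring 9.26 w 23.4
plate row profile [102, 101, 101, 99, 99, 98, 97, 94, 91, 83, 66, 54, 57, 60, 58, 57, 57, 70, 84, 86, 86, 86, 86, 86, 86, 85, 85, 86, 85, 85, 86, 86, 86, 90, 103, 113, 114, 111, 102, 95, 94, 94, 92, 90, 88]
```

apply_moves(
  commands=[
    [[0.09,-0.03,0,-0.02,-0.04,-0.1],[0.09,-0.01,0,0,0,0]],
  ],
)

```text
clock: 14.83
eef_pos: [547.3, 159.4, 106.3]
tool_rot: [-1.568, 0.012, 1.369]
force: [-0.4, -8.7, -0.4]
width: 22.9
```

```bash
python3 -c "
from fr import *
tipinst(10);plate()"
```

```text
t 15.33 pin inst xyz [-34.8 146.4  34.9] drift [ 0.  -0.2  0. ] F inst [ 2.14 -9.15 -0.77] +- [0.5  0.58 0.39] len 150.5 rot [-89.8   0.7  78.5] Fspring 9.33 w 23.4
plate row profile [101, 101, 101, 100, 98, 97, 96, 95, 91, 80, 63, 56, 58, 60, 59, 56, 58, 71, 83, 86, 85, 86, 86, 86, 85, 85, 86, 86, 85, 85, 86, 85, 88, 99, 111, 114, 112, 105, 96, 94, 93, 92, 90, 87, 86]
```

apply_moves(
  commands=[
    [[0.1,0,0,-0.03,-0.03,-0.1],[0.1,0,0,0,0,0]],
  ],
)

```text
clock: 15.55
eef_pos: [547.5, 159.9, 105.6]
tool_rot: [-1.567, 0.014, 1.368]
force: [0.2, -10.1, -0.1]
width: 22.8
```

```bash
python3 -c "
from fr import *
tipinst(10);plate()"
```

```text
t 16.05 pin inst xyz [-34.7 146.9  34.1] drift [-0.  -0.2  0. ] F inst [  2.23 -10.16  -0.4 ] +- [0.37 0.4  0.45] len 150.9 rot [-89.8   0.8  78.4] Fspring 9.42 w 23.1
plate row profile [101, 101, 100, 100, 98, 97, 96, 94, 90, 78, 62, 56, 58, 60, 58, 56, 58, 71, 83, 86, 86, 85, 86, 85, 86, 86, 85, 86, 86, 86, 85, 87, 94, 107, 114, 115, 114, 114, 112, 106, 99, 95, 92, 90, 89]
```

The stop is touched: Fy is about 1.4 N above the spring law, and the plate now moves with the shank. I swing in +x (tool -z) while holding the draw.

apply_moves(
  commands=[
    [[0.05,-0.01,-0.1,-0.03,-0.03,-0.1],[0.06,-0.01,-0.12,0,0,0],[0.06,0,-0.12,0,0,0]],
  ],
)

```text
clock: 16.35
eef_pos: [558.6, 154.9, 105.1]
tool_rot: [-1.563, 0.019, 1.367]
force: [0.1, -8.1, -0.9]
width: 23.9
```

```bash
python3 -c "
from fr import *
tipinst(5)"
```

```text
t 16.6 pin inst xyz [-23.  143.8  33.6] drift [-1.3  0.4 -0. ] F inst [ 1.47 -7.71 -0.59] +- [0.82 0.23 0.26] len 145.6 rot [-89.6   1.   78.4] Fspring 8.36 w 23.3
```

apply_moves(
  commands=[
    [[0.09,-0.04,-0.04,-0.08,-0.03,-0.2],[0.1,-0.02,-0.06,0,0,0]],
  ],
)

```text
clock: 16.77
eef_pos: [561.7, 156.1, 106.3]
tool_rot: [-1.566, 0.009, 1.368]
force: [-0.6, -8.6, -1.3]
width: 22.9
```

```bash
python3 -c "
from fr import *
tipinst(6)"
```

```text
t 17.07 pin inst xyz [-19.7 146.5  34.8] drift [-0.1 -0.4 -0.1] F inst [ 1.7  -8.86 -1.34] +- [0.51 0.33 0.44] len 147.8 rot [-89.8   0.5  78.4] Fspring 8.79 w 23.4
```

apply_moves(
  commands=[
    [[0.07,-0.01,-0.08,-0.04,-0.03,-0.1],[0.08,-0.01,-0.08,0,0,0],[0.08,-0.01,-0.04,0,0,-0.05]],
  ],
)

```text
clock: 17.32
eef_pos: [567.6, 154.9, 105.7]
tool_rot: [-1.562, 0.01, 1.367]
force: [-0.6, -7.8, -0.4]
width: 23.4
```

```bash
python3 -c "
from fr import *
tipinst(6)"
```

```text
t 17.62 pin inst xyz [-14.4 145.8  34.3] drift [-0.3  0.1  0. ] F inst [ 0.99 -8.24 -1.18] +- [0.39 0.32 0.27] len 146.5 rot [-89.5   0.6  78.3] Fspring 8.54 w 23.3
```

apply_moves(
  commands=[
    [[0.08,-0.02,-0.08,-0.1,-0.05,-0.1],[0.08,-0.01,-0.08,-0.03,0,0],[0.07,0,-0.04,0,0,0]],
  ],
)

```text
clock: 17.87
eef_pos: [572.8, 153.6, 105.2]
tool_rot: [-1.565, 0.015, 1.368]
force: [-1.5, -7.7, -0.0]
width: 23.4
```

```bash
python3 -c "
from fr import *
tipinst(6)"
```

```text
t 18.17 pin inst xyz [ -9.  145.4  33.7] drift [-0.2  0.   0.1] F inst [ 0.41 -7.49 -1.12] +- [0.28 0.27 0.61] len 145.7 rot [-89.7   0.8  78.4] Fspring 8.36 w 23.3
```

apply_moves(
  commands=[
    [[0.08,-0.04,-0.06,-0.05,-0.03,-0.15],[0.08,-0.01,-0.06,-0.03,0,0]],
  ],
)

```text
clock: 18.33
eef_pos: [575.2, 153.2, 105.7]
tool_rot: [-1.565, 0.011, 1.368]
force: [-2.0, -8.0, -0.9]
width: 23.1
```

```bash
python3 -c "
from fr import *
tipinst(6)"
```

```text
t 18.63 pin inst xyz [ -6.3 146.2  34.2] drift [-0.1 -0.1 -0. ] F inst [ 0.99 -8.51 -0.91] +- [0.66 0.8  0.31] len 146.3 rot [-89.7   0.6  78.4] Fspring 8.49 w 23.5
```

apply_moves(
  commands=[
    [[0.06,-0.03,-0.06,-0.05,-0.03,-0.1],[0.07,-0.01,-0.06,-0.03,0,0]],
  ],
)

```text
clock: 18.8
eef_pos: [577.6, 151.9, 105.8]
tool_rot: [-1.566, 0.011, 1.369]
force: [-1.3, -8.4, -1.4]
width: 23.4
```

```bash
python3 -c "
from fr import *
tipinst(6)"
```

```text
t 19.1 pin inst xyz [ -3.8 145.6  34.4] drift [-0.3  0.2  0. ] F inst [ 0.6  -7.53 -0.98] +- [0.48 0.41 0.33] len 145.7 rot [-89.7   0.6  78.5] Fspring 8.36 w 23.1
```

apply_moves(
  commands=[
    [[0.07,-0.02,-0.06,-0.05,-0.02,-0.1],[0.07,-0.01,-0.06,-0.03,0,0]],
  ],
)

```text
clock: 19.27
eef_pos: [579.9, 151.6, 105.6]
tool_rot: [-1.566, 0.011, 1.369]
force: [-1.4, -7.6, -0.9]
width: 23.1
```

```bash
python3 -c "
from fr import *
tipinst(6)
d=grab('wrist','w10.png')
c=cv2.resize(d['image'][200:350,200:400],None,fx=4,fy=4,interpolation=cv2.INTER_CUBIC); cv2.imwrite('pics/c10.png',cv2.convertScaleAbs(c,alpha=1.3)[:,:,::-1])
"
```

```text
t 19.57 pin inst xyz [ -1.3 145.6  34.2] drift [-0.2  0.1  0. ] F inst [ 0.05 -7.63 -1.13] +- [0.52 0.3  0.54] len 145.6 rot [-89.7   0.6  78.5] Fspring 8.36 w 23.2
```

View pics/c10.png

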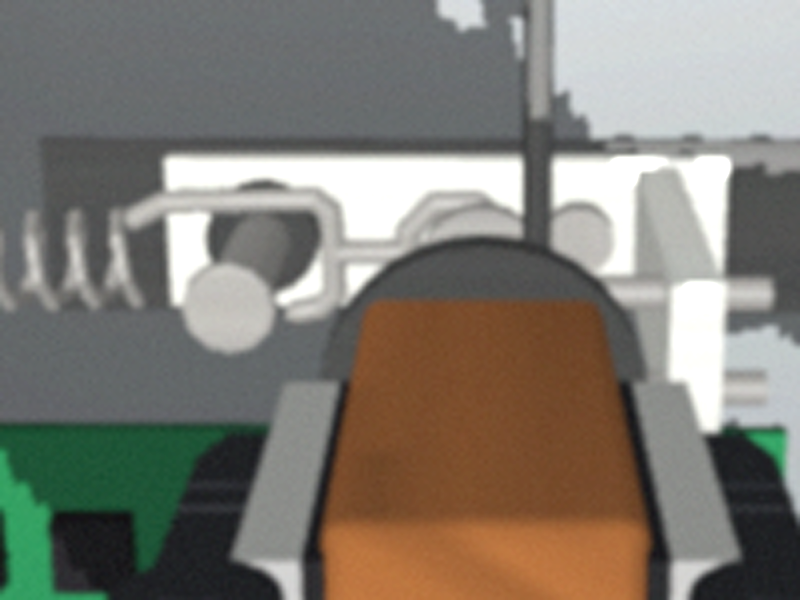

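The hook's open throat faces the post. The lip end at (290,310) still has to pass the post, which is about (243,278) in the hook plane, by about 3 mm in +x. The clearance in y is about 1.2 mm or more.

apply_moves(
  commands=[
    [[0.08,-0.02,-0.06,-0.05,-0.02,-0.1],[0.08,-0.01,-0.06,-0.03,0,0]],
  ],
)

```text
clock: 19.78
eef_pos: [582.2, 151.8, 105.4]
tool_rot: [-1.566, 0.011, 1.369]
force: [-1.5, -8.5, -1.1]
width: 23.3
```

```bash
python3 -c "
from fr import *
tipinst(6)"
```

```text
t 20.08 pin inst xyz [  1.  145.9  33.9] drift [-0.1 -0.1  0. ] F inst [ 0.46 -8.33 -1.04] +- [0.5  0.54 0.8 ] len 145.9 rot [-89.7   0.7  78.5] Fspring 8.42 w 23.1
```

apply_moves(
  commands=[
    [[0.07,-0.02,-0.03,-0.05,-0.02,-0.1],[0.07,-0.01,-0.04,-0.03,0,0]],
  ],
)

```text
clock: 20.25
eef_pos: [582.6, 151.1, 105.1]
tool_rot: [-1.566, 0.012, 1.369]
force: [-1.7, -8.0, -0.6]
width: 23.1
```

```bash
python3 -c "
from fr import *
tipinst(8)
d=grab('wrist','w11.png')
c=cv2.resize(d['image'][200:350,200:400],None,fx=4,fy=4,interpolation=cv2.INTER_CUBIC); cv2.imwrite('pics/c11.png',cv2.convertScaleAbs(c,alpha=1.3)[:,:,::-1])
"
```

```text
t 20.65 pin inst xyz [  1.4 145.6  33.6] drift [-0.1  0.1  0. ] F inst [ 0.06 -7.64 -0.69] +- [0.49 0.48 0.53] len 145.6 rot [-89.8   0.7  78.5] Fspring 8.36 w 23.4
```

View pics/c11.png

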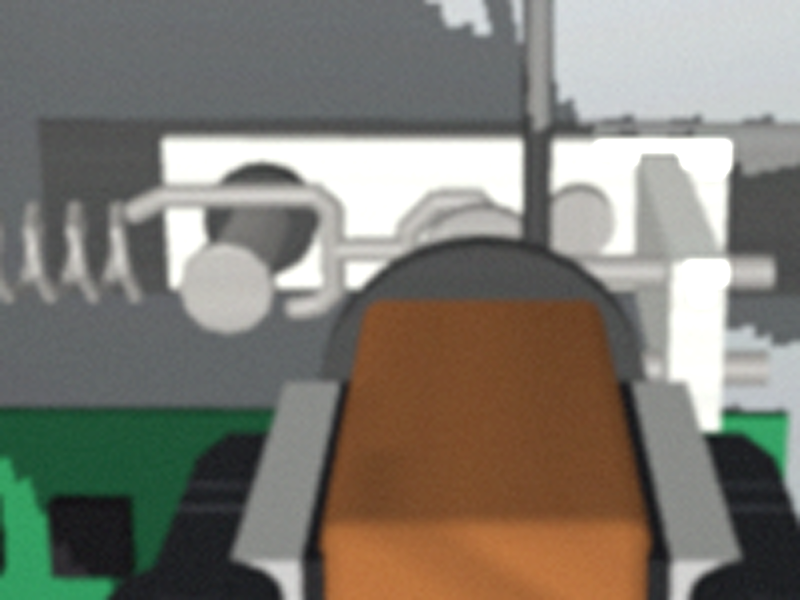

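```bash
python3 -c "
from fr import *
d=grab('wrist')
f=lambda x,y,z: ((lambda q:[round(float(q@v),1),round(float(q@u),1)])(ray(d,(200+x/4-.4,200+y/4-.4),z)[:2]-P0))
print('post',f(228,288,57),'shank',f(270,196,45),'lip end',f(289,304,45),'bar',f(331,240,45),'lip mid',f(315,302,45))
p=ray(d,(256.6,271.6),57); p[2]=45; print((proj(d,p)-200+.4)*4)
"
```

```text
post [0.8, 114.1] shank [-7.6, 118.0] lip end [7.1, 119.9] bar [-1.7, 125.7] lip mid [6.8, 123.3]
[[243.04420047 258.14338317]]
```

Post at (0.8, 114.1) in the instrument frame; the throat runs from -6.1 to 5.4, so the post is inside it. One more millimetre, then I ease back.

apply_moves(
  commands=[
    [[0.07,-0.03,-0.05,-0.05,-0.02,-0.1],[0.06,-0.01,-0.04,-0.03,0,0]],
  ],
)

```text
clock: 20.92
eef_pos: [583.6, 150.6, 105.3]
tool_rot: [-1.566, 0.012, 1.369]
force: [-1.6, -7.0, -0.7]
width: 23.4
```

```bash
python3 -c "
from fr import *
tipinst(6)"
```

```text
t 21.22 pin inst xyz [  2.3 145.2  33.8] drift [-0.   0.2  0.1] F inst [-0.5  -7.9  -0.84] +- [0.46 0.34 0.46] len 145.2 rot [-89.7   0.7  78.5] Fspring 8.27 w 23.5
```

apply_moves(
  commands=[
    [[0.02,-0.03,0,-0.05,0,-0.1],[0.02,0,0,0,0,0]],
  ],
)

```text
clock: 21.38
eef_pos: [580.9, 148.1, 105.2]
tool_rot: [-1.565, 0.011, 1.368]
force: [-2.1, -6.9, -0.7]
width: 23.2
```

```bash
python3 -c "
from fr import *
tipinst(6)"
```

```text
t 21.68 pin inst xyz [1.000e-01 1.424e+02 3.370e+01] drift [0.2 0.6 0.1] F inst [ 0.18 -7.24 -0.87] +- [0.41 0.48 0.32] len 142.4 rot [-89.7   0.6  78.4] Fspring 7.71 w 23.4
```

x slipped back while easing, so I draw out again, re-seat to +x, and then ease back with lateral compensation.

apply_moves(
  commands=[
    [[0.13,-0.03,-0.02,-0.05,-0.03,-0.1],[0.1,-0.02,-0.05,-0.03,0,0],[0.07,0,-0.07,0,0,-0.05]],
  ],
)

```text
clock: 21.93
eef_pos: [583.3, 151.9, 105.1]
tool_rot: [-1.561, 0.01, 1.368]
force: [-1.7, -7.9, -1.5]
width: 23.3
```

```bash
python3 -c "
from fr import *
tipinst(6)"
```

```text
t 22.23 pin inst xyz [  2.  145.5  33.6] drift [-0.2 -0.1  0. ] F inst [ 0.17 -7.74 -1.14] +- [0.6  0.25 0.48] len 145.5 rot [-89.5   0.6  78.3] Fspring 8.34 w 23.4
```

apply_moves(
  commands=[
    [[0.03,-0.03,-0.06,-0.08,-0.04,-0.1],[0.02,0,-0.05,0,0,0]],
  ],
)

```text
clock: 22.4
eef_pos: [584.7, 147.8, 104.9]
tool_rot: [-1.562, 0.01, 1.369]
force: [-1.7, -7.2, -0.6]
width: 23.7
```

```bash
python3 -c "
from fr import *
tipinst(6)
d=grab('wrist','w12.png')
"
```

```text
t 22.7 pin inst xyz [  3.9 142.9  33.4] drift [-0.1  0.7  0.1] F inst [-0.15 -7.59 -0.72] +- [0.55 0.53 0.52] len 143.0 rot [-89.5   0.5  78.5] Fspring 7.83 w 23.5
```

apply_moves(
  commands=[
    [[0.0,-0.03,-0.02,-0.08,-0.02,-0.1],[0.02,-0.02,-0.03,0,0,0]],
  ],
)

```text
clock: 22.92
eef_pos: [583.8, 144.8, 105.6]
tool_rot: [-1.563, 0.007, 1.37]
force: [-1.6, -7.1, -1.6]
width: 23.5
```

```bash
python3 -c "
from fr import *
tipinst(6)
"
```

```text
Traceback (most recent call last):
  File "fr.py", line 6, in tipinst
    grab('wrist'); s=st(); y=s['tool_rot'][2]; tx=np.array([np.cos(y),np.sin(y)]); tz=np.array([-np.sin(y),np.cos(y)])
    ~~~~^^^^^^^^^
  File "h.py", line 5, in grab
    d=eyes.get_image(n)
ValueError: 200 camera calls are used up
```

```bash
sed -i "s/grab('wrist'); s=st()/s=st()/; s/n=6/n=1/" fr.py; python3 -c "
from fr import *
tipinst()
"
```

```text
t 22.92 pin inst xyz [  3.5 139.4  34.2] drift [0. 0. 0.] F inst [-0.16 -7.25 -1.59] +- [0. 0. 0.] len 139.4 rot [-89.5   0.4  78.5] Fspring 7.12 w 23.5
```

apply_moves(
  commands=[
    [[0.02,-0.02,-0.01,-0.08,-0.02,-0.08],[0.0,0,-0.03,0,0,0]],
  ],
)

```text
clock: 23.08
eef_pos: [583.1, 143.6, 105.7]
tool_rot: [-1.565, 0.003, 1.37]
force: [-3.0, -2.1, -0.9]
width: 23.6
```

```bash
python3 -c "
from fr import *
tipinst()
"
```

```text
t 23.08 pin inst xyz [  3.3 138.3  34.3] drift [0. 0. 0.] F inst [-2.52 -2.7  -0.92] +- [0. 0. 0.] len 138.4 rot [-89.7   0.2  78.5] Fspring 6.9 w 23.6
```

apply_moves(
  commands=[
    [[-0.04,0,0.03,-0.05,0,0],[-0.02,0,0.02,0,0,0],[0,0,0,0,0,0]],
  ],
)

```text
clock: 23.33
eef_pos: [581.7, 143.4, 105.9]
tool_rot: [-1.572, -0.0, 1.371]
force: [0.8, -4.8, -2.2]
width: 23.2
```

```bash
python3 -c "
from fr import *
tipinst()
"
```

```text
t 23.33 pin inst xyz [  2.4 138.1  34.5] drift [0. 0. 0.] F inst [ 1.78 -4.52 -2.24] +- [0. 0. 0.] len 138.1 rot [-90.1  -0.   78.6] Fspring 6.85 w 23.2
```

apply_moves(
  commands=[
    [[-0.04,-0.01,0.01,0,0,0],[-0.03,0,0,0,0,0],[0,0,0,0,0,0]],
  ],
)

```text
clock: 23.58
eef_pos: [581.4, 142.8, 106.7]
tool_rot: [-1.573, -0.003, 1.372]
force: [0.1, -4.1, -0.5]
width: 23.2
```

```bash
python3 -c "
from fr import *
tipinst()
"
```

```text
t 23.58 pin inst xyz [  2.3 137.7  35.3] drift [0. 0. 0.] F inst [ 0.91 -3.97 -0.52] +- [0. 0. 0.] len 137.7 rot [-90.2  -0.2  78.6] Fspring 6.76 w 23.2
```

apply_moves(
  commands=[
    [[-0.04,0,0,0.03,0,0.03],[-0.04,0,0,0,0,0],[-0.03,0,0,0,0,0]],
  ],
)

```text
clock: 23.83
eef_pos: [580.9, 141.3, 107.1]
tool_rot: [-1.571, -0.004, 1.374]
force: [-0.0, -0.3, -1.8]
width: 22.9
```

```bash
python3 -c "
from fr import *
tipinst()
"
```

```text
t 23.83 pin inst xyz [  1.9 136.2  35.7] drift [0. 0. 0.] F inst [ 0.02 -0.32 -1.83] +- [0. 0. 0.] len 136.2 rot [-90.   -0.2  78.7] Fspring 6.46 w 22.9
```

The force is down to about 0 at y=136.2, as predicted, so the post holds the spring. I lift out.

apply_moves(
  commands=[
    [[0,-0.1,0,0,0.02,0.02],[0,-0.12,0,0,0,0],[0,-0.15,0,0,0,0],[0,-0.15,0,0,0,0]],
  ],
)

```text
clock: 24.17
eef_pos: [579.5, 142.6, 128.4]
tool_rot: [-1.568, -0.003, 1.373]
force: [1.0, 0.1, -1.0]
width: 22.9
```

```bash
python3 -c "
from fr import *
tipinst()
"
```

```text
t 24.17 pin inst xyz [  0.2 137.1  57. ] drift [0. 0. 0.] F inst [ 0.95  0.32 -0.96] +- [0. 0. 0.] len 137.1 rot [-89.8  -0.2  78.7] Fspring 6.65 w 22.9
```

apply_moves(
  commands=[
    [[0,-0.5,0,0,0,0],[0,-0.6,0,0,0,0],[0,-0.4,0,0,0,0],[-0.49,0,-0.06,0,1,0],[-0.48,0,-0.1,0,1,0],[-0.47,0,-0.14,0,1,0],[-0.46,0,-0.18,0,1,0],[-0.44,0,-0.22,0,1,0]],
  ],
)

```text
clock: 24.83
eef_pos: [572.4, 51.6, 198.8]
tool_rot: [-1.567, -0.015, 0.932]
force: [0.9, -0.4, -0.9]
width: 23.0
```

apply_moves(
  commands=[
    [[-0.42,0,-0.26,0,1,0],[-0.39,0,-0.29,0,1,0],[-0.37,0,-0.33,0,1,0],[-0.34,0,-0.36,0,1,0],[-0.31,0,-0.39,0,1,0],[-0.27,0,-0.41,0,1,0],[-0.23,0,-0.43,0,1,0],[-0.2,0,-0.45,0,1,0]],
  ],
)

```text
clock: 25.5
eef_pos: [555.9, -109.0, 203.2]
tool_rot: [-1.554, -0.017, 0.201]
force: [0.4, -0.7, -0.5]
width: 23.3
```

```bash
python3 -c "
from h import *
plan((543,-291.5,185),-32.4)
"
```

```text
t 25.5 pos [ 555.9 -109.   203.2] rot [-89.   -1.   11.5] F [ 0.4 -0.7 -0.5] w 23.3
 shift units [-1.24  0.36 -4.41] |mm| 183.8  turn units [-0.26  8.79  0.12]
```

apply_moves(
  commands=[
    [[-0.14,0.04,-0.5,-0.1,1,0.05],[-0.1,0.04,-0.5,-0.1,1,0.05],[-0.06,0.04,-0.51,-0.1,1,0.05],[-0.01,0.04,-0.51,0,1,0],[0.03,0.04,-0.51,0,1,0],[0.08,0.04,-0.5,0,1,0],[0.12,0.04,-0.5,0,1,0],[0.16,0.04,-0.4,0,1,0]],
  ],
)

```text
clock: 26.17
eef_pos: [542.0, -272.9, 196.5]
tool_rot: [-1.567, -0.01, -0.529]
force: [0.1, -0.7, -0.4]
width: 23.4
```

```bash
python3 -c "
from h import *
plan((543,-291.5,180),-32.4)
"
```

```text
t 26.17 pos [ 542.  -272.9  196.5] rot [-89.8  -0.6 -30.3] F [ 0.1 -0.7 -0.4] w 23.4
 shift units [ 0.25  0.41 -0.39] |mm| 24.9  turn units [-0.04  0.42  0.12]
```

apply_moves(
  commands=[
    [[0.18,0.15,-0.2,-0.04,0.35,0.12],[0.07,0.12,-0.15,0,0,0],[0,0.05,0,0,0,0],[0,0,0,0,0,0],[0,0,0,0,0,0]],
  ],
)

```text
clock: 26.58
eef_pos: [542.7, -293.4, 185.5]
tool_rot: [-1.569, -0.002, -0.565]
force: [-0.1, 0.8, -1.0]
width: 23.4
```

```bash
python3 -c "
from h import *
plan((543,-291.5,175),-32.4)
"
```

```text
t 26.58 pos [ 542.7 -293.4  185.5] rot [-89.9  -0.1 -32.4] F [-0.1  0.8 -1. ] w 23.4
 shift units [-0.02  0.26  0.04] |mm| 10.6  turn units [-0.02  0.    0.02]
```

apply_moves(
  commands=[
    [[-0.02,0.25,0.04,0,0,0.02],[0,0.25,0,0,0,0],[0,0.2,0,0,0,0]],
  ],
)

```text
clock: 26.83
eef_pos: [544.9, -288.8, 157.7]
tool_rot: [-1.566, -0.003, -0.561]
force: [0.3, 0.2, -1.3]
width: 23.3
```

```bash
python3 -c "
from h import *
plan((543,-291.5,93),-32.4)
"
```

```text
t 26.83 pos [ 544.9 -288.8  157.7] rot [-89.7  -0.2 -32.1] F [ 0.3  0.2 -1.3] w 23.3
 shift units [-0.01  1.62 -0.09] |mm| 64.8  turn units [-0.05  0.06  0.04]
```

apply_moves(
  commands=[
    [[0,0.05,-0.09,-0.05,0.05,0.03],[0,0.2,-0.03,0,0,0],[0,0.25,-0.02,0,0,0],[0,0.2,-0.02,0,0,0]],
  ],
)

```text
clock: 27.17
eef_pos: [541.2, -292.3, 125.6]
tool_rot: [-1.57, 0.002, -0.562]
force: [0.3, -0.2, -1.2]
width: 23.6
```

```bash
python3 -c "
from h import *
plan((543,-291.5,93),-32.4)
"
```

```text
t 27.17 pos [ 541.2 -292.3  125.6] rot [-90.    0.1 -32.2] F [ 0.3 -0.2 -1.2] w 23.6
 shift units [0.03 0.82 0.04] |mm| 32.7  turn units [-0.01  0.04 -0.02]
```

apply_moves(
  commands=[
    [[0.03,0.2,0.02,0,0.03,-0.02],[0,0.2,0.0,0,0,0],[0,0.15,-0.01,0,0,0],[0,0.1,0,0,0,0]],
  ],
)

```text
clock: 27.5
eef_pos: [541.3, -292.6, 94.8]
tool_rot: [-1.571, 0.003, -0.566]
force: [-0.1, -0.1, -1.0]
width: 23.5
```

```bash
python3 -c "
from h import *
plan((543,-291.5,91.5),-32.4)
"
```

```text
t 27.5 pos [ 541.3 -292.6   94.8] rot [-90.    0.2 -32.4] F [-0.1 -0.1 -1. ] w 23.5
 shift units [0.02 0.08 0.04] |mm| 3.9  turn units [-0.   -0.01 -0.03]
```

apply_moves(
  commands=[
    [[0.03,0.06,0.04,0,0,-0.03],[0,0.02,0,0,0,0],[0,0.01,0,0,0,0]],
  ],
)

```text
clock: 27.75
eef_pos: [542.9, -292.2, 91.5]
tool_rot: [-1.57, 0.0, -0.567]
force: [-0.1, 1.1, 0.3]
width: 23.5
```

```bash
python3 -c "
from h import *
plan((543,-291.5,91.5),-32.4)
"
```

```text
t 27.75 pos [ 542.9 -292.2   91.5] rot [-90.    0.  -32.5] F [-0.1  1.1  0.3] w 23.5
 shift units [-0.01 -0.    0.02] |mm| 0.7  turn units [-0.   -0.02 -0.01]
```

The guard rests on the stand: the weight is off the wrist and z is back at the original 91.5. I release.

apply_moves(
  commands=[
    [[0,0,0,0,0,0],[0,0,0,0,0,0],[0,0,0,0,0,0],[0,0,0,0,0,0],[0,0,0,0,0,0],[0,0,0,0,0,0]],
  ],
  claw=80,
)

```text
clock: 28.25
eef_pos: [544.9, -292.9, 92.7]
tool_rot: [-1.57, -0.004, -0.566]
force: [-0.8, 0.3, 0.3]
width: 80.2
```

```bash
python3 -c "
from h import *
plan((543,-291.5,200),-32.4)
"
```

```text
t 28.25 pos [ 544.9 -292.9   92.7] rot [-90.   -0.2 -32.5] F [-0.8  0.3  0.3] w 80.2
 shift units [-0.05 -2.68  0.01] |mm| 107.3  turn units [-0.01 -0.01  0.05]
```

apply_moves(
  commands=[
    [[-0.05,-0.2,0,0,0,0.05],[0,-0.4,0,0,0,0],[0,-0.5,0,0,0,0],[0,-0.6,0,0,0,0],[0,-0.6,0,0,0,0],[0,-0.5,0,0,0,0],[0,0,0,0,0,0],[0,0,0,0,0,0]],
  ],
)

```text
clock: 28.92
eef_pos: [541.4, -291.3, 211.8]
tool_rot: [-1.571, 0.005, -0.567]
force: [-0.1, 0.3, 0.4]
width: 80.2
```

```bash
python3 -c "
from h import *
plan((543,-291.5,200),-32.4)
print(finish_job())
"
```

```text
t 28.92 pos [ 541.4 -291.3  211.8] rot [-90.    0.3 -32.5] F [-0.1  0.3  0.4] w 80.2
 shift units [0.04 0.3  0.02] |mm| 11.9  turn units [-0.   -0.02 -0.05]
the job is handed in; nothing more can be done
None
```

The spring should now be hooked on the anchor post and the puller is back in its stand. I handed the job in at 28.9 s, but the final state was judged by force and position only.

- **Drawing out:** with the pin in the eye, I drew the spring until the puller touched the stop plate. The force there was about 1.4 N above the spring's own pull, which puts the stop's travel at roughly 1.2 mm.
- **Hooking:** I swung the hook in with the eye about 29 mm beyond the post. The last close picture put the post inside the throat.
- **One slip:** while easing back, the hook drifted 2 mm sideways near the lip. I drew it out again, set it farther in, and eased back a second time.
- **Spring held by the post:** the force on the puller fell to about 0 at the position expected for a hooked spring, and the pin lifted out without resistance. The highest force I read during the work was about 10 N.
- **Puller returned:** it went down without side force to its original height. The wrist load showed its weight resting on the stand, and after release the gripper pulled away with no load.

**Not checked:** I used up all 200 camera calls, mostly on pauses to average force readings. That left no final picture of the hooked spring, the standing puller or the other items on the bench.

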